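# Feed a brush sample under the inspection microscope

## Task

Load the microscope for the next check: take the carrier that has a brush head clamped in it, feed it round nose first between the two stage guides, slide it flat under the lens, and push it gently but fully home, so that its nose bears on the end stop and holds the switch pin in; leave it there. Where the stop is set you must feel. Do not touch the lens, keep the fingers off the brush head, and leave the empty carrier and everything else on the desk where it is.

Things in the scene. Friction and masses are not known exactly. Their poses are not given: they have to be found in the camera images.
- carrier: the loaded carrier: bare aluminium plate 150 long (x), 40 wide (y), 12 thick, lying flat, about 0.2 kg (varies). Origin: centre of its underside; +x towards its half-round nose (radius 20). At x = +4 a clamp bar, 24 wide, up to 24 high. From x = -70 to +50 the sides are plain and can be gripped across the 40 mm
- brush: the toothbrush head clamped on the loaded carrier (rigidly; same frame as the carrier): 32 x 13 mm, centred at x = +40, bristles up, tips 26 mm above the carrier's underside; a thin neck runs back to the clamp bar. Fingers must stay off it
- nose (a point): tip of the loaded carrier's round nose, at its underside, x = +75 from its origin
- tab (a point): outer face of the loaded carrier's pull tab, at its tail, x = -75 from its origin, 16 mm above its underside: the place to push. The tab stands upright, 4 thick, 26 wide, top 26 above the underside
- carrier_empty: a second carrier just like the first but with no brush head; it stays where it is. The two may be in either place
- microscope: the video microscope with its stage (fixed; its place and yaw vary). Origin on the table below the lens axis; x = feed direction, away from the robot; column on its -y side at x -50 to 50, y -110 to -190. The stage's flat top, 35 mm above the table, x -215 (loading end) to +75, y -65 to +65, is also the floor of the guides. Tube and camera box (x -31 to 31, y -48 to 48) rise to 0.48 m
- mouth (a point): on the stage floor, middle of the outer end of the guides' flared mouth (axes as the microscope's), 97 mm before the lens axis. Here the guides are about 54 apart, without lips; in 16 mm they narrow to 42.4 and run on to 60 mm past the lens axis. 18 high; lips 14 to 18 mm above the floor overhang the carrier's edges by 4 mm. Fingers round the carrier's sides cannot pass the mouth
- seat (a point): the carrier's origin would lie here (axes as the microscope's; 42 mm past the mouth) if the end stop were set nearest the mouth. The stop is clamped by hand anywhere from there to 29 mm farther on; its place is not reported: feel for it. 81 mm past the mouth a sprung ball in the +y rail pushes the carrier sideways: it resists with up to 15 N as the nose meets it, then drags with 1 to 8 N
- switch_pin (a joint): sprung pin (7 mm across, 6 mm above the floor, under 2 N) of the sample-home switch, standing 3 mm out of the end stop's face towards the mouth. 0 = out; 0.003 m = pushed in flush, the carrier's nose then bears on the stop (steel, rigid, 32 wide, 11 high). Press with some 10 to 20 N; over 35 N is too hard
- objective: the lens: barrel 47 mm across, narrowing to 30 at its lower end. Origin: centre of its lower face, on the lens axis, 32 mm above the stage floor, so the bristles pass 6 mm below it. Must not be touched
- toothbrush: white toothbrush lying on the desk, 190 long, origin at the middle of its underside; a bystander, leave it
- remote: black remote control, 150 x 46 x 18; a bystander, leave it
- loupe: black loupe standing upright, 42 across, 40 high; a bystander, leave it
- brush_cup: steel cup of toothbrushes, 80 across, 0.18 m high over all; a bystander, leave it
- tweezers: steel tweezers lying flat, 125 long; a bystander, leave it
- cleaner: clear bottle of lens cleaner, 52 across, 130 high; a bystander, leave it
There are look-alikes about, which are no part of the job. Leave any turquoise look-alike of the carrier alone.

How it is judged:
By the outcome, as a careful person would: the job done as asked, in the order asked, and still so for the second after the job is handed in, with the robot touching nothing.
It also fails if it takes over 54 s, if anything falls off the work surface, if the arm or the gripper's body presses on something with over 40 N, if the wrist force passes 120 N, or if a joint passes its speed limit or range.

## Robot

A 7-joint arm with a two-finger parallel gripper is mounted at the origin on the work surface. World frame = base frame: x ahead of the robot, y to its left, z up, the work surface at z = 0. Lengths are in m, angles in rad, forces in N, time in s.
With the tool pointing down it reaches from about 0.425 to 0.925 m from the base axis. Payload 6.8 kg.
Tool frame: the origin (TCP) lies between the finger pads; the fingertips stand bot.finger_overhang ahead of it and the grasp point (between the pads) lies 3 mm ahead of it (bot.finger_overhang is the distance from the TCP to the fingertips, in m); z points along the fingers, x is the direction in which the jaws open and shut, and the axes are right-handed (so a half turn about z gives the same grasp; the last joint's range is limited). The gripper opens to 88 mm and grips with 3 to 60 N. Pads are 20 mm wide; open, the fingers measure 115 mm over their backs; the gripper's body (75 mm by 178 mm) begins 61 mm behind the grasp point.
Start: joints at [-1.342, 0.477, 0.022, 1.555, -0.011, 1.109, -0.083], TCP at [0.223, 0.637, 0.245] pointing down, gripper open.
Joint ranges: [-2.96, 2.96], [-0.34, 2.1], [-1.41, 1.46], [0.24, 2.44], [-1.37, 4.51], [0.17, 1.92], [-2.96, 2.96]. Speed limits (rad/s): [2.39, 2.39, 3.14, 3.14, 3.14, 3.14, 3.14].

## Interface

Orientations are given as a unit quaternion [x, y, z, w].
In Python, from plant import bot gives the robot as it stands. The module is installed in compiled form; this text tells all that it offers.
- The arm moves only by the tool play_rows, never from a script. Its argument "deltas" is a list that holds one entry, the list of rows, each a list of 7 numbers: the closure, from 0 (fully open) to 1 (shut), then the shift along the tool's x, y, z in units of 0.25 m (1.0 is 0.25 m), then the turn, a rotation vector about the tool's x, y, z in units of 6 degrees (1.0 is 6 degrees). A call has 1 to 12 rows; each row shifts and turns the commanded pose from where the row before left it, along the tool's axes as they then stand; what a row does not reach is not made up. A row lasts 1/12 s, in which the tool goes at most 41.7 mm and 7.16 degrees, less where a joint would pass 70% of its speed; a pose out of reach is approached as far as the arm can. A call with a number of a shift or a turn outside -1 to 1 is refused whole. A call with a gripper value outside its range is refused whole. The fingers move at their own pace and stop on an object; "squeeze" is the grip in N (left out, the last holds). Time passes only in rows, so rows that do not move let the fingers close. It gives the time, the measured TCP pose, the force and the opening at its end, in the units of the state.
- bot.get_obs(): the state, without advancing time (a new reading comes with each control period).
- bot.capture(name): name is "side" or "top" or "wrist"; returns the picture (420x560x3 uint8, red, green, blue); there is no depth.
- bot.camera_model(name): a dict with "camera_matrix" (3x3 intrinsics, pixels), "k1" (the pictures are not rectified: a ray, as slopes to the right and down, at radius r is drawn at 1 + k1 r^2 times it, then the intrinsics apply), "extrinsics" (4x4, takes a point from world to camera coordinates); the wrist camera has in their place "mount" (4x4, takes a point from camera to tool coordinates, whose origin is the TCP and whose axes are the tool frame's). Camera axes: x right, y up, looking along -z (the intrinsics and any distortion apply to the point x, -y, -z); pixel columns grow to the right and rows downward; lengths in m; the calibration is good to about 2 mm. A picture is of the moment at which its call begins: read the wrist's pose just before it. camera_model takes no time and is no camera call.
- bot.finish_job(): hands the job in, once; it reports no verdict.
The state is a dict: "time_s": time; "joint_positions": joint angles; "joint_velocities": joint speeds; "effort": joint torques, N m; "position": TCP position; "orientation": TCP orientation; "ft_force": force on the tool from outside, world axes, zero at the start; "torque": the same for the moment, N m; "grip_width": opening from 0.0 (shut) to 1.0 (fully open).
Only numpy, scipy, OpenCV 4.12 (cv2) and the standard library are available. Lean on these libraries where they do the work, as an engineer would, in place of code of your own. Each camera call takes 0.05 s, during which the arm holds its last target. There are 200 camera calls.

## Working session

There is one attempt and no reset: what is moved stays moved. The work goes in short steps, Python scripts to look and compute and a tool call to move; the robot and the scene stay as the last step left them, time stands still between calls to the robot, and variables do not carry over. Pictures are saved under pics/ and viewed, about 8 in all and at most 12, crops included, and the job is handed in when it is done.

Besides the shell and the picture viewer there is one more tool, called after "Request:" as name(argument=value, ...), one argument or row to a line, values as JSON. play_rows: Moves the arm, as the interface text tells. Shifts and turns lie within -1 to 1; 1 stands for 0.25 m of shift or 6 degrees of turn. Its arguments: {"type":"object","properties":{"deltas":{"type":"array","items":{"type":"array","items":{"type":"array","items":{"type":"number"}}}},"squeeze":{"type":"number"}},"required":["deltas"]}

```bash
mkdir -p pics && cat > h.py <<'E'
import numpy as np, cv2
from plant import bot
from scipy.spatial.transform import Rotation as R
def snap(n,f):
    im=cv2.cvtColor(bot.capture(n),cv2.COLOR_RGB2BGR); cv2.imwrite('pics/'+f,im); return im
def cam(n):
    m=bot.camera_model(n); K=np.array(m['camera_matrix']); k=m['k1']
    if n=='wrist':
        o=bot.get_obs(); T=np.eye(4); T[:3,:3]=R.from_quat(o['orientation']).as_matrix(); T[:3,3]=o['position']
        C=T@np.array(m['mount'])
    else: C=np.linalg.inv(np.array(m['extrinsics']))
    return K,k,C
def ray(c,u,v):
    K,k,C=c
    p=cv2.undistortPoints(np.array([[[u,v]]],float),K,np.array([k,0,0,0,0.]))[0,0]
    return C[:3,3],C[:3,:3]@np.array([p[0],-p[1],-1])
def onz(c,u,v,z):
    o,d=ray(c,u,v); return o+d*(z-o[2])/d[2]
def proj(c,P):
    K,k,C=c; q=np.linalg.inv(C)@np.append(P,1); x,y=q[0]/-q[2],-q[1]/-q[2]
    s=1+k*(x*x+y*y); return K[0,0]*x*s+K[0,2],K[1,1]*y*s+K[1,2]
E
python3 - <<'E'
from h import *
a=snap('top','top0.png');b=snap('side','side0.png')
for n in('top','side'):
    K,k,C=cam(n);print(n,K[0,0],k,C[:3,3].round(3),(-C[:3,2]).round(2))
o=bot.get_obs();print(bot.finger_overhang,{k:np.round(v,3) for k,v in o.items()},bot.camera_model('wrist')['mount'])
E
```

```text
top 529.3142826978467 -0.019543497014268326 [0.304 0.108 1.801] [ 0.11 -0.01 -0.99]
side 496.29050937668785 -0.0990645377020699 [ 0.181 -1.213  0.899] [ 0.22  0.82 -0.53]
0.022 {'time_s': np.float64(0.1), 'joint_positions': array([-1.342,  0.478,  0.022,  1.556, -0.011,  1.109, -0.083]), 'joint_velocities': array([ 0.   , -0.002,  0.001, -0.005, -0.002,  0.001,  0.   ]), 'effort': array([ 5.0000e-03, -5.8408e+01,  1.5400e+00, -2.7331e+01, -5.4000e-02,
        1.3000e-02,  0.0000e+00]), 'position': array([0.223, 0.637, 0.244]), 'orientation': array([ 0.816,  0.579, -0.001,  0.001]), 'ft_force': array([ 0.337, -0.362,  0.71 ]), 'torque': array([ 0.028, -0.036, -0.051]), 'grip_width': np.float64(0.998)} [[ 9.99999106e-01  9.73893200e-05  1.33374305e-03 -1.52129373e-03]
 [ 4.31163302e-04 -9.67565036e-01 -2.52621684e-01 -6.88167880e-02]
 [ 1.26588049e-03  2.52622033e-01 -9.67564213e-01 -1.40126339e-01]
 [ 0.00000000e+00  0.00000000e+00  0.00000000e+00  1.00000000e+00]]
```

View pics/top0.png

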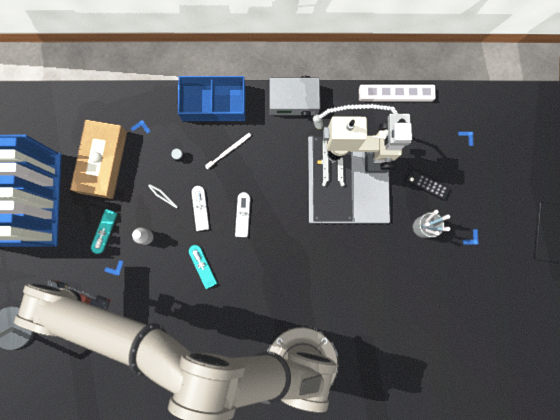

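View pics/side0.png

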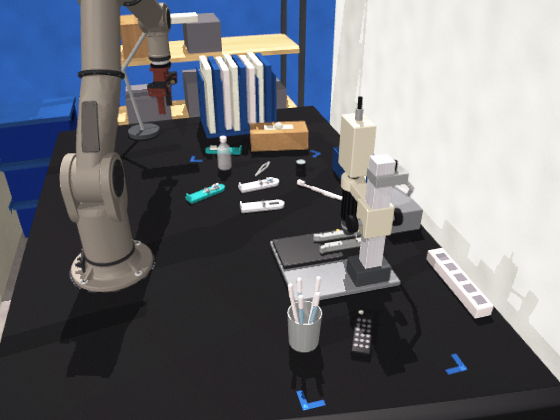

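The top view shows two bare plates at (200,208) and (243,214), and turquoise look-alikes at (203,267) and (104,231). The microscope's guides are at about (334,170). Next, a close crop of both bare plates and the guides.

```bash
python3 - <<'E'
from h import *
a=cv2.imread('pics/top0.png');b=cv2.imread('pics/side0.png')
f=lambda i,x,y,w,h,s:cv2.resize(i[y:y+h,x:x+w],None,fx=s,fy=s,interpolation=cv2.INTER_CUBIC)
c1=f(a,180,180,80,65,5);c2=f(b,230,170,80,50,5);c3=f(a,300,130,95,100,4)
W=np.zeros((600,800,3),np.uint8);W[:325,:400]=c1;W[330:580,:400]=c2;W[:400,410:790]=c3
cv2.imwrite('pics/crop1.png',W)
E
```

```text
(no output)
```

View pics/crop1.png

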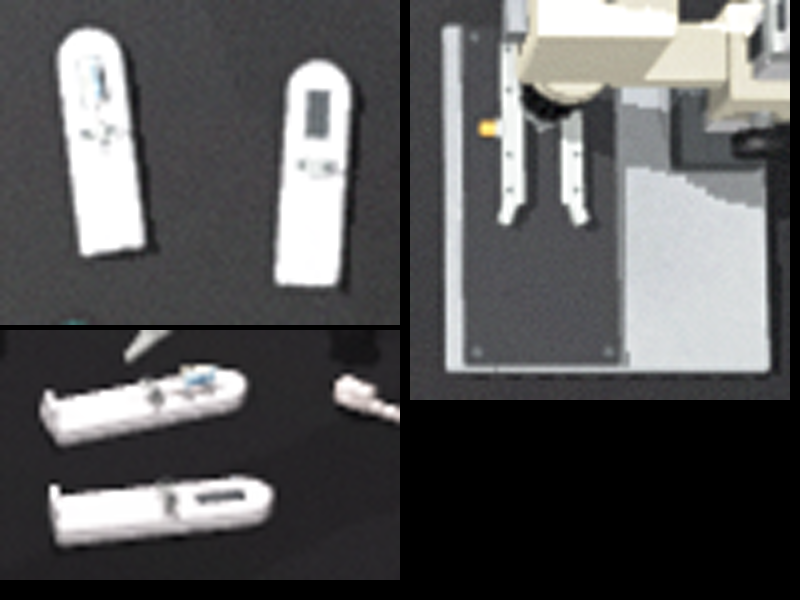

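The carrier at (200,208) has the blue and white brush head, so it is the loaded one. The one at (243,214) has only a dark empty recess. Now the coarse poses from the top view.

```bash
python3 - <<'E'
from h import *
a=cv2.imread('pics/top0.png');c=cam('top')
m=((a.min(2)>140)*255).astype(np.uint8)
for x,y in((200,208),(243,214)):
    n,l,s,_=cv2.connectedComponentsWithStats(m)
    i=max(range(1,n),key=lambda i:(s[i][4] if s[i][0]<x<s[i][0]+s[i][2] and s[i][1]<y<s[i][1]+s[i][3] and s[i][4]<5000 else 0))
    k,_=cv2.findContours((l==i).astype(np.uint8),cv2.RETR_EXTERNAL,cv2.CHAIN_APPROX_NONE)
    P=np.array([onz(c,*p[0],.012)[:2] for p in k[0]],np.float32)
    r=cv2.minAreaRect(P);B=cv2.boxPoints(r);print(s[i],r,B.round(3).tolist())
for n,u,v,z in(('stgL',313.75,221,.035),('stgR',353.3,220.5,.035),('stgfarL',316.5,137,.035),('scrL',316.2,218,.035),('scrR',349.5,218,.035),('mL',324.5,185,.053),('mR',343.2,185,.053)):
    print(n,onz(c,u,v,z).round(4))
E
```

```text
[191 186  18  45 569] ((0.5164085030555725, 0.34310999512672424), (0.15229915082454681, 0.04464744031429291), 7.661314010620117) [[0.43799999356269836, 0.35499998927116394], [0.4440000057220459, 0.3109999895095825], [0.5950000286102295, 0.3310000002384186], [0.5889999866485596, 0.375]]
[235 192  15  45 529] ((0.49393218755722046, 0.1971883624792099), (0.043742261826992035, 0.15196149051189423), 86.5149917602539) [[0.4169999957084656, 0.18000000715255737], [0.5680000185966492, 0.17100000381469727], [0.5709999799728394, 0.21400000154972076], [0.4189999997615814, 0.2240000069141388]]
stgL [ 0.4672 -0.0437  0.035 ]
stgR [ 0.4684 -0.1767  0.035 ]
stgfarL [ 0.7554 -0.0568  0.035 ]
scrL [ 0.4773 -0.0521  0.035 ]
scrR [ 0.4769 -0.1641  0.035 ]
mL [ 0.5864 -0.0797  0.053 ]
mR [ 0.5862 -0.1424  0.053 ]
```

Request:
play_rows(
  deltas=[
    [[0,0,0,0,0,0,-0.9],[0,0,0,0,0,0,-0.9],[0,0,0,0,0,0,-0.9],[0,0,0,0,0,0,-0.9],[0,0,0,0,0,0,-0.9]],
  ],
)

```text
time_s: 0.52
position: [0.223, 0.6368, 0.2441]
orientation: [0.656, 0.755, -0.0, 0.0]
ft_force: [0.0, -0.5, 0.6]
grip_width: 0.997
```

Request:
play_rows(
  deltas=[
    [[0,-0.11,0.069,0,0,0,0],[0,-0.11,0.069,0,0,0,0],[0,-0.11,0.069,0,0,0,0],[0,-0.11,0.069,0,0,0,0],[0,-0.11,0.069,0,0,0,0],[0,-0.11,0.069,0,0,0,0],[0,-0.11,0.069,0,0,0,0],[0,-0.11,0.069,0,0,0,0],[0,-0.11,0.069,0,0,0,0],[0,-0.11,0.069,0,0,0,0],[0,-0.11,0.069,0,0,0,0],[0,-0.11,0.069,0,0,0,0]],
  ],
)

```text
time_s: 1.52
position: [0.473, 0.3362, 0.2444]
orientation: [0.658, 0.753, -0.0, -0.0]
ft_force: [-0.0, 0.7, -0.8]
grip_width: 1.001
```

Request:
play_rows(
  deltas=[
    [[0,0,0,0,0,0,0],[0,0,0,0,0,0,0]],
  ],
)

```text
time_s: 1.68
position: [0.4737, 0.3356, 0.2443]
orientation: [0.66, 0.751, -0.0, 0.0]
ft_force: [-0.8, 0.1, 0.6]
grip_width: 1.003
```

```bash
python3 - <<'E'
from h import *
c=cam('wrist');a=snap('wrist','w1.png')
print(c[0][0,0],c[1])
E
```

```text
340.4264694311072 -0.08674633612891557
```

View pics/w1.png

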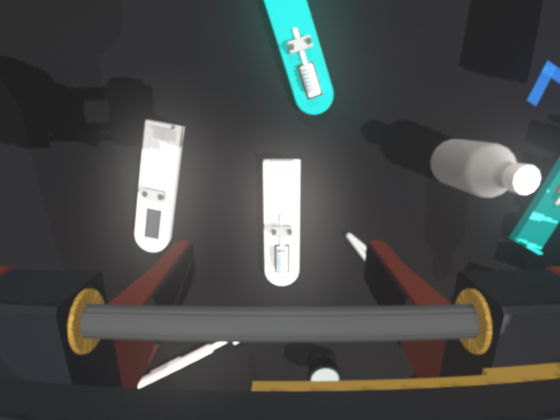

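The wrist view shows the loaded carrier at (281,220), nose downward (tool +y) with the bristles at (281,258). The empty one is at (160,185). I'll measure the loaded carrier's contour here.

```bash
cat >> h.py <<'E'
def carrier(a,c,x,y,z,th=120):
    m=((a.min(2)>th)*255).astype(np.uint8); m=cv2.morphologyEx(m,cv2.MORPH_CLOSE,np.ones((9,9)))
    n,l,s,_=cv2.connectedComponentsWithStats(m); i=l[y,x]
    k,_=cv2.findContours((l==i).astype(np.uint8),cv2.RETR_EXTERNAL,cv2.CHAIN_APPROX_NONE)
    P=np.array([onz(c,*p[0],z)[:2] for p in k[0]],np.float32)
    return s[i],cv2.minAreaRect(P),P
E
python3 - <<'E'
from h import *
a=cv2.imread('pics/w1.png');c=cam('wrist')
for z in(.012,):
    s,r,P=carrier(a,c,281,200,z);print(s,r)
    b=np.radians(r[2] if r[1][0]>r[1][1] else r[2]-90);d=np.array([np.cos(b),np.sin(b)]);n=np.array([-d[1],d[0]])
    t=(P-r[0])@d; w=(P-r[0])@n
    sel=abs(t)<.045; u=sel&(w>0); v=sel&(w<0)
    print(np.degrees(b),[np.degrees(b)+np.degrees(np.arctan(np.polyfit(t[q],w[q],1)[0])) for q in(u,v)],w[u].mean(),w[v].mean(),t.min(),t.max())
o=bot.get_obs();print(R.from_quat(o['orientation']).as_matrix().round(4),o['position'])
p=np.array(r[0]);print(p,p-.045*d)
E
```

```text
[ 262  158   40  129 4722] ((0.5157151222229004, 0.3436952829360962), (0.1528703272342682, 0.04337092116475105), 7.7901129722595215)
7.790112972259522 [np.float64(8.006265881087177), np.float64(8.010815268373696)] 0.021127410571591506 -0.02108050872242524 -0.07643520070466758 0.07643511776051982
[[-1.326e-01  9.912e-01 -7.000e-04]
 [ 9.912e-01  1.326e-01 -2.000e-04]
 [-1.000e-04 -7.000e-04 -1.000e+00]] [0.47238898 0.33743666 0.24434067]
[0.51571512 0.34369528] [0.47113042 0.33759578]
```

Request:
play_rows(
  deltas=[
    [[0,0,-0.004,0.09,0,0,-0.06],[0,0,0,0.09,0,0,0],[0,0,0,0.09,0,0,0],[0,0,0,0.09,0,0,0],[0,0,0,0.09,0,0,0],[0,0,0,0.09,0,0,0],[0,0,0,0.09,0,0,0],[0,0,0,0.09,0,0,0],[0,0,0,0.07,0,0,0],[0,0,0,0.03,0,0,0],[0,0,0,0,0,0,0]],
  ],
)

```text
time_s: 2.65
position: [0.4693, 0.3383, 0.0378]
orientation: [0.655, 0.756, -0.002, -0.001]
ft_force: [0.2, -0.0, -0.6]
grip_width: 0.997
```

Request:
play_rows(
  deltas=[
    [[0,0,0,0.03,0,0,0],[0,0,0,0.02,0,0,0],[0,0,0,0,0,0,0],[1,0,0,0,0,0,0],[1,0,0,0,0,0,0],[1,0,0,0,0,0,0],[1,0,0,0,0,0,0],[1,0,0,0,0,0,0],[1,0,0,0,0,0,0],[1,0,0,0,0,0,0],[1,0,0,0,0,0,0]],
  ],
  squeeze=35,
)

```text
time_s: 3.57
position: [0.4714, 0.3375, 0.0272]
orientation: [0.656, 0.755, -0.0, 0.0]
ft_force: [-0.5, 0.4, 0.9]
grip_width: 0.453
```

```bash
python3 - <<'E'
from h import *
for i in range(4):
    o=bot.get_obs();print(o['time_s'],o['position'].round(4) if hasattr(o['position'],'round') else o['position'],o['grip_width'])
E
```

```text
3.5667 [0.4714 0.3375 0.0272] 0.45265751180157454
3.5667 [0.4714 0.3375 0.0272] 0.45265751180157454
3.5667 [0.4714 0.3375 0.0272] 0.45265751180157454
3.5667 [0.4714 0.3375 0.0272] 0.45265751180157454
```

Request:
play_rows(
  deltas=[
    [[1,0,0,-0.05,0,0,0],[1,0,0,-0.1,0,0,0],[1,0,0,-0.1,0,0,0],[1,0,0,-0.1,0,0,0.32],[1,0,0,-0.1,0,0,0.32],[1,0,0,-0.1,0,0,0.32],[1,0,0,-0.1,0,0,0.32],[1,0,0,-0.1,0,0,0.32],[1,0,0,-0.1,0,0,0],[1,0,0,-0.05,0,0,0]],
  ],
)

```text
time_s: 4.4
position: [0.4719, 0.338, 0.256]
orientation: [0.717, 0.697, 0.002, -0.0]
ft_force: [0.7, -0.5, -2.6]
grip_width: 0.45
```

Request:
play_rows(
  deltas=[
    [[1,-0.124,0.017,0,0,0,0],[1,-0.124,0.017,0,0,0,0],[1,-0.124,0.017,0,0,0,0],[1,-0.124,0.017,0,0,0,0],[1,-0.124,0.017,0,0,0,0],[1,-0.124,0.017,0,0,0,0],[1,-0.124,0.017,0,0,0,0],[1,-0.124,0.017,0,0,0,0],[1,-0.124,0.017,0,0,0,0],[1,0,0,0,0,0,0],[1,0,0,0,0,0,0],[1,0,0,0,0,0,0]],
  ],
)

```text
time_s: 5.4
position: [0.5018, 0.0583, 0.2524]
orientation: [0.717, 0.698, 0.0, -0.0]
ft_force: [-0.4, 0.5, -1.4]
grip_width: 0.454
```

```bash
python3 - <<'E'
from h import *
import pickle
c=cam('wrist');a=snap('wrist','w2.png');pickle.dump(c,open('c2.pkl','wb'))
print(c[2].round(4))
cv2.imwrite('pics/w2v.png',cv2.resize(a,(800,600),interpolation=cv2.INTER_CUBIC))
E
```

```text
[[ 2.720e-02 -9.674e-01 -2.518e-01  4.325e-01]
 [ 9.996e-01  2.620e-02  7.300e-03  5.860e-02]
 [-5.000e-04 -2.520e-01  9.677e-01  3.926e-01]
 [ 0.000e+00  0.000e+00  0.000e+00  1.000e+00]]
```

View pics/w2v.png

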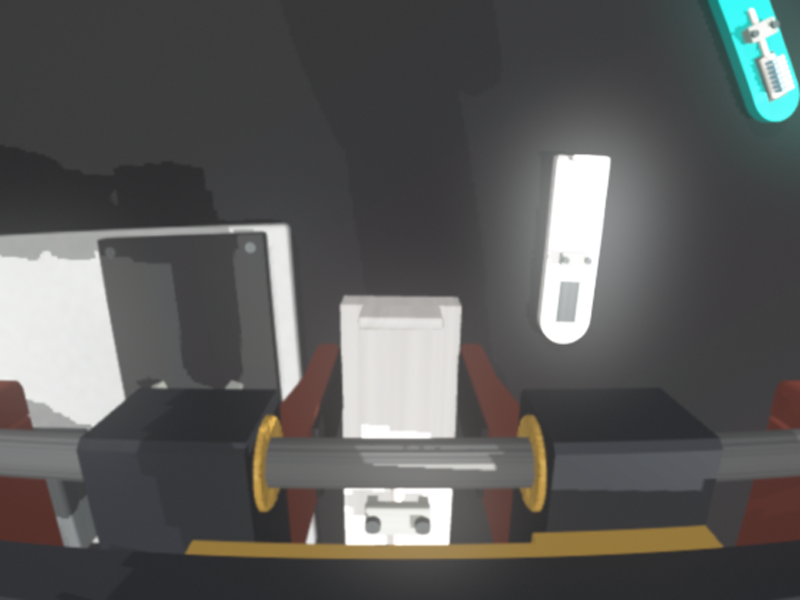

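The picture shows the stage's loading edge and its screws at (110,252) and (250,247), in 800-wide pixels. The guide tips only just appear at (155,385) and (232,385). I'll move forward for a better view.

Request:
play_rows(
  deltas=[
    [[1,0.035,0.1,0,0,0,0],[1,0.035,0.1,0,0,0,0],[1,0.035,0.1,0,0,0,0],[1,0.035,0.1,0,0,0,0],[1,0,0,0,0,0,0],[1,0,0,0,0,0,0],[1,0,0,0,0,0,0]],
  ],
)

```text
time_s: 6.03
position: [0.6021, 0.091, 0.2516]
orientation: [0.716, 0.698, -0.001, -0.001]
ft_force: [-0.6, 0.0, -2.7]
grip_width: 0.453
```

```bash
python3 - <<'E'
from h import *
import pickle
c=cam('wrist');a=snap('wrist','w3.png');pickle.dump(c,open('c3.pkl','wb'))
print(c[2].round(4))
cv2.imwrite('pics/w3v.png',cv2.resize(a[60:310,0:280],None,fx=2.8,fy=2.4,interpolation=cv2.INTER_CUBIC))
E
```

```text
[[ 0.0257 -0.9678 -0.2504  0.533 ]
 [ 0.9997  0.0245  0.0078  0.0913]
 [-0.0014 -0.2505  0.9681  0.3918]
 [ 0.      0.      0.      1.    ]]
```

View pics/w3v.png

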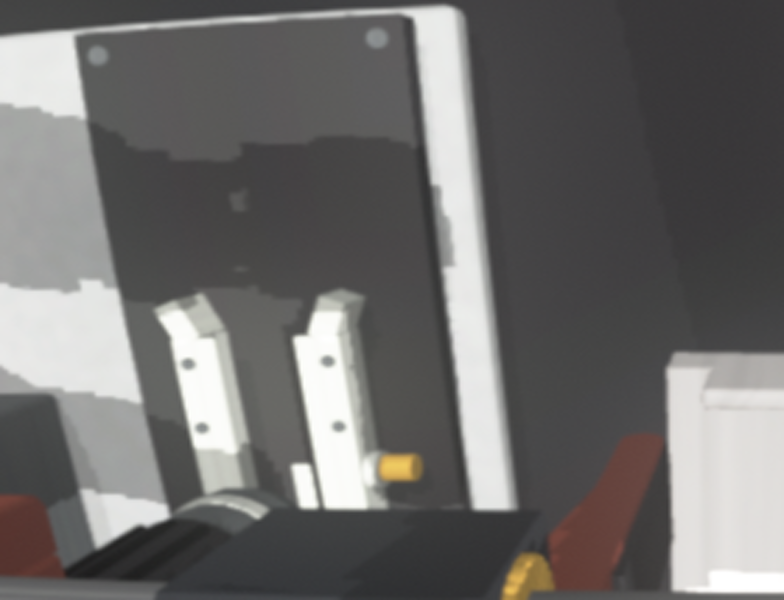

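The crop shows the guides: flared ends at (180,305) and (338,295), rail screws at (188,363), (202,427), (328,360) and (339,426), and stage screws at (98,56) and (377,38). I'll cast these onto their planes.

```bash
python3 - <<'E'
from h import *
import pickle
c=pickle.load(open('c3.pkl','rb'));a=cv2.imread('pics/w3.png');g=cv2.cvtColor(a,cv2.COLOR_BGR2GRAY).astype(float)
def blob(u,v,sgn,z,n):   # centroid of small contrast blob
    x,y=int(u/2.8),int(v/2.4+60); w=g[y-4:y+5,x-4:x+5]; m=np.median(w); d=np.clip(sgn*(w-m)-12,0,None)
    yy,xx=np.mgrid[y-4:y+5,x-4:x+5]; p=(xx*d).sum()/d.sum(),(yy*d).sum()/d.sum()
    P=onz(c,*p,z);print(n,np.round(p,1),P.round(4));return P[:2]
sL=blob(98,56,1,.035,'stage scr -y');sR=blob(377,38,1,.035,'stage scr +y')
l1=blob(188,363,-1,.053,'l1');l2=blob(202,427,-1,.053,'l2');r1=blob(328,360,-1,.053,'r1');r2=blob(339,426,-1,.053,'r2')
# inner lip edges: per row strongest gradient
def edge(u0,v0,u1,v1,rows,s):
    Q=[]
    for y in rows:
        t=((y-60)*2.4-v0)/(v1-v0); x=(u0+t*(u1-u0))/2.8; X=np.arange(int(x)-4,int(x)+5)
        d=np.clip(s*(g[y,X+1]-g[y,X-1]),0,None); d[d<.5*d.max()]=0; Q.append(onz(c,(X*d).sum()/d.sum(),y,.053)[:2])
    Q=np.array(Q);f=np.polyfit(Q[:,0],Q[:,1],1);print('edge yaw',np.degrees(np.arctan(f[0])),'y at .64',np.polyval(f,.64),np.std(Q[:,1]-np.polyval(f,Q[:,0])),Q[0],Q[-1]);return f
e1=edge(215,340,243,450,range(205,245),-1);e2=edge(295,338,320,500,range(205,262),1)
for u,v in((155,312),(205,293),(315,297),(363,297),(170,340),(213,335),(295,338)):print(u,v,onz(c,u/2.8,v/2.4+60,.053).round(4))
E
```

```text
stage scr -y [34.2 82.7] [ 0.4793 -0.1654  0.035 ]
stage scr +y [133.6  75.4] [ 0.4796 -0.0553  0.035 ]
l1 [ 66.5 211.3] [ 0.6149 -0.1387  0.053 ]
l2 [ 71.5 238. ] [ 0.6449 -0.1387  0.053 ]
r1 [116.6 210. ] [ 0.6149 -0.0822  0.053 ]
r2 [120.5 237.2] [ 0.645  -0.0823  0.053 ]
edge yaw 2.625034706553139 y at .64 -0.12193088951269115 0.0006528505114635434 [ 0.60831987 -0.12400086] [ 0.65204142 -0.1229386 ]
edge yaw 0.04220835104676241 y at .64 -0.09437216380922402 0.00017647433251507098 [ 0.60912556 -0.09458606] [ 0.67224168 -0.09406728]
155 312 [ 0.5914 -0.1472  0.053 ]
205 293 [ 0.5837 -0.1254  0.053 ]
315 297 [ 0.5869 -0.0826  0.053 ]
363 297 [ 0.5875 -0.0642  0.053 ]
170 340 [ 0.6041 -0.1434  0.053 ]
213 335 [ 0.6024 -0.1255  0.053 ]
295 338 [ 0.6047 -0.093   0.053 ]
```

Request:
play_rows(
  deltas=[
    [[1,0,0,0,0,0,-0.245],[1,0,-0.128,0,0,0,0],[1,0,-0.128,0,0,0,0],[1,0,-0.128,0,0,0,0],[1,-0.06,-0.128,0,0,0,0],[1,-0.127,-0.128,0,0,0,0],[1,-0.127,0,0.06,0,0,0],[1,-0.127,0,0.1,0,0,0],[1,-0.127,0,0.1,0,0,0],[1,-0.12,0,0.1,0,0,0],[1,-0.12,0,0.1,0,0,0],[1,0,0,0.1,0,0,0]],
  ],
)

```text
time_s: 7.08
position: [0.4445, -0.1153, 0.1121]
orientation: [0.71, 0.705, -0.0, 0.002]
ft_force: [0.4, -0.2, -2.5]
grip_width: 0.452
```

Request:
play_rows(
  deltas=[
    [[1,0,0,0,0,0,0],[1,0,0,0,0,0,0],[1,0,0,0,0,0,0]],
  ],
)

```text
time_s: 7.33
position: [0.4459, -0.1085, 0.1134]
orientation: [0.707, 0.707, 0.001, 0.0]
ft_force: [0.4, 0.2, -2.5]
grip_width: 0.45
```

```bash
python3 - <<'E'
from h import *
P=[];H=[];F=[]
import time
for i in range(4):
    o=bot.get_obs();P.append(o['position']);m=R.from_quat(o['orientation']).as_matrix();H.append([np.degrees(np.arctan2(m[1,1],m[0,1])),*m[2,:2]]);F.append(o['ft_force']); im=snap('side','s1.png')
print(np.mean(P,0).round(4),np.std(P,0).round(4),np.mean(H,0).round(4),np.mean(F,0).round(2))
cv2.imwrite('pics/s1v.png',cv2.resize(im[180:320,200:400],(800,560),interpolation=cv2.INTER_CUBIC))
E
```

```text
[ 0.4463 -0.1084  0.1136] [0.0003 0.0001 0.0002] [0.0506 0.0005 0.0025] [ 0.16 -0.07 -2.41]
```

View pics/s1v.png

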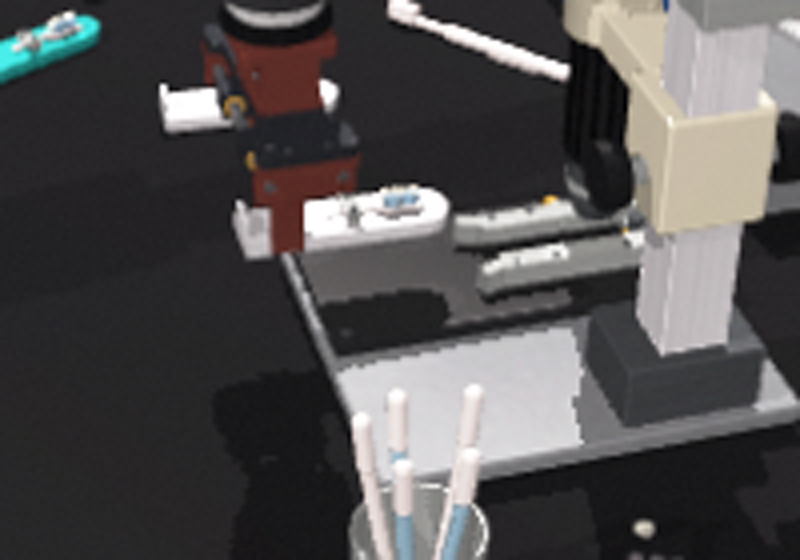

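The side view shows the carrier level in the fingers, nose at (445,205), with the brush ahead of them, lined up in front of the guides.

Request:
play_rows(
  deltas=[
    [[1,-0.01,0,0.06,0,0,0],[1,0,0,0.06,0,0,0],[1,0,0,0.05,0,0,0],[1,0,0,0.02,0,0,0],[1,0,0,0,0,0,0],[1,0,0,0,0,0,0]],
  ],
)

```text
time_s: 8.03
position: [0.4457, -0.1116, 0.0652]
orientation: [0.707, 0.707, 0.0, 0.0]
ft_force: [-1.7, -0.4, -2.3]
grip_width: 0.449
```

Request:
play_rows(
  deltas=[
    [[1,0,0,0.004,0,0,0],[1,0,0,0.004,0,0,0],[1,0,0,0,0,0,0]],
  ],
)

```text
time_s: 8.28
position: [0.4459, -0.1119, 0.0632]
orientation: [0.708, 0.707, 0.001, 0.001]
ft_force: [0.2, 0.8, -0.3]
grip_width: 0.447
```

Request:
play_rows(
  deltas=[
    [[1,0,0,0.003,0,0,0],[1,0,0,0,0,0,0]],
  ],
)

```text
time_s: 8.45
position: [0.4458, -0.1118, 0.0622]
orientation: [0.707, 0.707, 0.0, 0.0]
ft_force: [-0.3, 0.1, 1.9]
grip_width: 0.448
```

Request:
play_rows(
  deltas=[
    [[1,0,0.02,-0.001,0,0,0],[1,0,0.02,0,0,0,0],[1,0,0.02,0,0,0,0],[1,0,0.02,0,0,0,0],[1,0,0.02,0,0,0,0],[1,0,0.02,0,0,0,0],[1,0,0.02,0,0,0,0],[1,0,0.02,0,0,0,0],[1,0,0,0,0,0,0]],
  ],
)

```text
time_s: 9.2
position: [0.4866, -0.112, 0.0622]
orientation: [0.707, 0.707, 0.0, 0.0]
ft_force: [-0.3, -0.4, 0.1]
grip_width: 0.448
```

Request:
play_rows(
  deltas=[
    [[1,0,0.016,0,0,0,0],[1,0,0.016,0,0,0,0],[1,0,0.016,0,0,0,0],[1,0,0.016,0,0,0,0],[1,0,0,0,0,0,0]],
  ],
)

```text
time_s: 9.62
position: [0.4972, -0.1114, 0.0618]
orientation: [0.707, 0.707, -0.002, -0.004]
ft_force: [-13.7, 0.9, 17.3]
grip_width: 0.452
```

The feed met 14 N early, with the nose only about 30 mm past the mouth. I'll look before pushing further.

```bash
python3 - <<'E'
from h import *
o=bot.get_obs();print(o['ft_force'],o['torque'],o['position'],R.from_quat(o['orientation']).as_matrix().round(4))
im=snap('side','s2.png');t=snap('top','t2.png');w=snap('wrist','w4.png')
W=np.zeros((600,800,3),np.uint8)
W[:300,:400]=cv2.resize(im[210:285,270:370],(400,300),interpolation=cv2.INTER_CUBIC)
W[:300,400:]=cv2.resize(t[130:205,290:390],(400,300),interpolation=cv2.INTER_CUBIC)
W[300:,:400]=cv2.resize(w,(400,300));W[300:,400:]=cv2.resize(w[240:420,180:420],(400,300))
cv2.imwrite('pics/m2.png',W)
E
```

```text
[-13.68145786   0.85686829  17.29828216] [0.46293482 2.94798114 0.25306796] [ 0.49722643 -0.11144302  0.06182606] [[ 9.0e-04  1.0e+00 -8.9e-03]
 [ 1.0e+00 -9.0e-04  2.0e-03]
 [ 2.0e-03 -8.9e-03 -1.0e+00]]
```

View pics/m2.png

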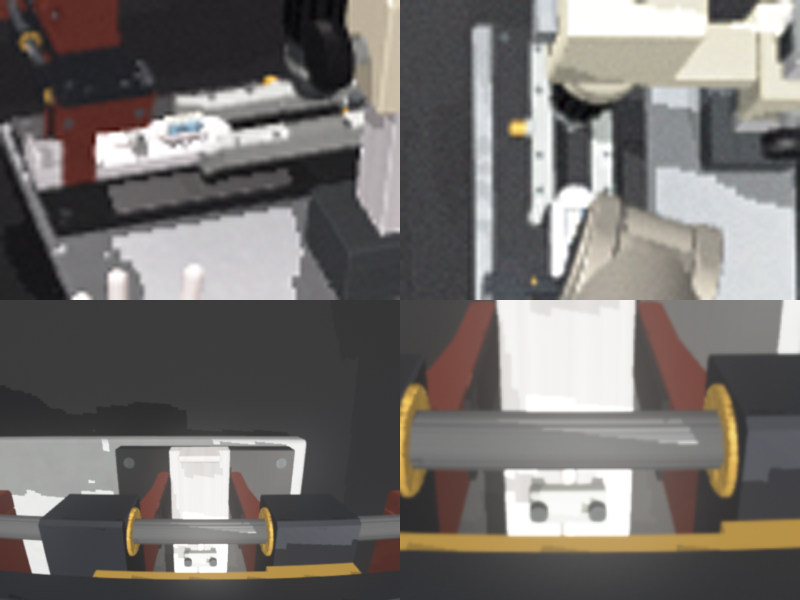

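The carrier looks centred and Fy is about 0. The depth fits the round nose catching the lips, so it is probably a little nose-up in the grip. I'll back off, let it settle flat on the stage and re-grip.

Request:
play_rows(
  deltas=[
    [[1,0,-0.02,0,0,0,0],[1,0,-0.02,0,0,0,0],[1,0,0,0,0,0,0],[1,0,0,0,0,0,0]],
  ],
)

```text
time_s: 10.1
position: [0.491, -0.1119, 0.062]
orientation: [0.708, 0.707, -0.0, -0.0]
ft_force: [-0.6, 0.2, -0.9]
grip_width: 0.45
```

```bash
python3 - <<'E'
from h import *
o=bot.get_obs();print(o['ft_force'],o['torque'],o['position'],R.from_quat(o['orientation']).as_matrix().round(4)[2])
E
```

```text
[-0.62645879  0.22375268 -0.87779455] [0.03748021 0.17770463 0.03169744] [ 0.49103768 -0.11194659  0.06200652] [-0.e+00 -4.e-04 -1.e+00]
```

Request:
play_rows(
  deltas=[
    [[0.5,0,0,0,0,0,0],[0.4,0,0,0,0,0,0],[0.4,0,0,0,0,0,0],[0.4,0,0,0,0,0,0],[0.4,0,0,0,0,0,0]],
  ],
)

```text
time_s: 10.52
position: [0.4915, -0.112, 0.0622]
orientation: [0.708, 0.707, 0.0, 0.0]
ft_force: [-0.9, 0.1, -0.3]
grip_width: 0.598
```

```bash
python3 - <<'E'
from h import *
o=bot.get_obs();print(o['ft_force'],o['torque'],o['position'],R.from_quat(o['orientation']).as_matrix().round(4)[2],o['grip_width'])
a=snap('wrist','w5.png');c=cam('wrist');m=a.min(2)
print(c[2][:3,3])
for y in(175,185,195,205):print(y,[ (int(x),int(m[y,x])) for x in range(225,330,3)])
E
```

```text
[-0.92141185  0.08398772 -0.27796372] [0.05134365 0.00455512 0.01579605] [ 0.49151216 -0.11196069  0.06217831] [-1.e-04  3.e-04 -1.e+00] 0.5981607589811142
[ 0.42209679 -0.113244    0.20228397]
175 [(225, 50), (228, 50), (231, 51), (234, 51), (237, 52), (240, 51), (243, 53), (246, 53), (249, 53), (252, 54), (255, 53), (258, 54), (261, 54), (264, 67), (267, 67), (270, 67), (273, 68), (276, 67), (279, 67), (282, 68), (285, 68), (288, 67), (291, 68), (294, 68), (297, 68), (300, 68), (303, 67), (306, 67), (309, 69), (312, 67), (315, 68), (318, 67), (321, 67), (324, 67), (327, 67)]
185 [(225, 53), (228, 53), (231, 54), (234, 55), (237, 55), (240, 56), (243, 56), (246, 56), (249, 57), (252, 57), (255, 58), (258, 58), (261, 58), (264, 58), (267, 60), (270, 63), (273, 71), (276, 72), (279, 72), (282, 71), (285, 72), (288, 72), (291, 71), (294, 71), (297, 71), (300, 71), (303, 71), (306, 71), (309, 70), (312, 70), (315, 71), (318, 70), (321, 70), (324, 69), (327, 69)]
195 [(225, 56), (228, 57), (231, 58), (234, 58), (237, 58), (240, 60), (243, 60), (246, 60), (249, 61), (252, 62), (255, 62), (258, 63), (261, 63), (264, 64), (267, 63), (270, 64), (273, 65), (276, 65), (279, 65), (282, 65), (285, 65), (288, 65), (291, 65), (294, 65), (297, 64), (300, 64), (303, 64), (306, 64), (309, 64), (312, 63), (315, 63), (318, 63), (321, 62), (324, 62), (327, 61)]
205 [(225, 169), (228, 168), (231, 168), (234, 166), (237, 168), (240, 190), (243, 197), (246, 198), (249, 197), (252, 192), (255, 196), (258, 200), (261, 199), (264, 196), (267, 200), (270, 201), (273, 201), (276, 199), (279, 199), (282, 200), (285, 200), (288, 200), (291, 200), (294, 200), (297, 202), (300, 204), (303, 204), (306, 202), (309, 200), (312, 202), (315, 201), (318, 196), (321, 202), (324, 200), (327, 202)]
```

```bash
python3 - <<'E'
from h import *
a=cv2.imread('pics/w5.png');c=cam('wrist');g=cv2.cvtColor(a,cv2.COLOR_BGR2GRAY).astype(float)
L=[];Rr=[]
for y in range(218,262,4):
    d=np.diff(cv2.GaussianBlur(g,(1,5),0)[y]); l=200+np.argmax(d[200:275]); r=280+np.argmin(d[280:360])
    L.append(onz(c,l+.5,y,.047)[:2]);Rr.append(onz(c,r+.5,y,.047)[:2])
for Q in(np.array(L),np.array(Rr)):
    f=np.polyfit(Q[:,0],Q[:,1],1);print(np.degrees(np.arctan(f[0])),Q[:,0].min(),Q[:,0].max(),np.median(Q[:,1]),Q[:,1].round(4))
cv2.imwrite('pics/w5v.png',cv2.resize(a[195:300,150:430],(800,300),interpolation=cv2.INTER_CUBIC))
E
```

```text
0.633582488125609 0.46583279272949224 0.4862156906479608 -0.13365580337498698 [-0.1339 -0.1339 -0.1335 -0.1336 -0.1337 -0.1337 -0.1338 -0.1339 -0.1335
 -0.1335 -0.1336]
-0.08027980307032075 0.46588236418075174 0.4862591597785635 -0.0934725429263216 [-0.0935 -0.0935 -0.0934 -0.0934 -0.0933 -0.0937 -0.0936 -0.0936 -0.0935
 -0.0935 -0.0934]
```

View pics/w5v.png

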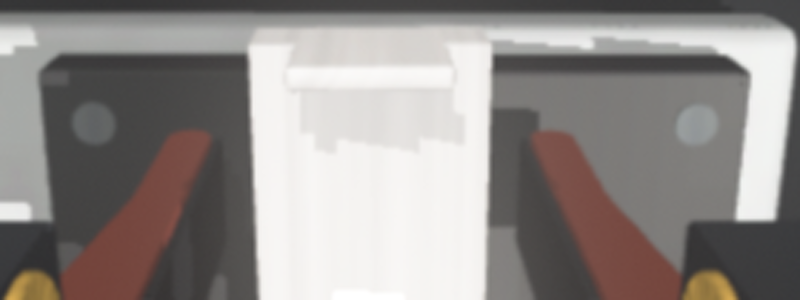

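Screws at (93,124) and (697,125) in the crop, with the carrier between them at columns 254–489. Now the relative offset.

```bash
python3 - <<'E'
from h import *
c=cam('wrist')
for u,v in((93,124),(697,125)):print(onz(c,150+u*.35,195+v*.35,.035).round(4))
for u,v in((250,40),(490,40)):print('tail',onz(c,150+u*.35,195+v*.35,.047).round(4))
print('tab',onz(c,150+370*.35,195+77*.35,.061).round(4))
E
```

```text
[ 0.4803 -0.1642  0.035 ]
[ 0.4806 -0.0535  0.035 ]
tail [ 0.4614 -0.1332  0.047 ]
tail [ 0.4615 -0.0937  0.047 ]
tab [ 0.4637 -0.1134  0.061 ]
```

In this one view the carrier sits about 4.5 mm to the -y side of the stage's centreline (screw midpoint -0.1089 against carrier -0.1136). The heading is fine. I'll re-grip it flat, shift it +y, and feed again.

Request:
play_rows(
  deltas=[
    [[1,0,0,0,0,0,0],[1,0,0,0,0,0,0],[1,0,0,0,0,0,0],[1,0,0,0,0,0,0],[1,0,0,0,0,0,0],[1,0.009,0,-0.001,0,0,0],[1,0.009,0,0,0,0,0],[1,0,0,0,0,0,0],[1,0,0,0,0,0,0]],
  ],
  squeeze=30,
)

```text
time_s: 11.32
position: [0.4911, -0.107, 0.0623]
orientation: [0.707, 0.707, -0.0, -0.0]
ft_force: [0.1, 0.5, -0.8]
grip_width: 0.454
```

Request:
play_rows(
  deltas=[
    [[1,0,0.012,0,0,0,0],[1,0,0.012,0,0,0,0],[1,0,0.01,0,0,0,0],[1,0,0,0,0,0,0]],
  ],
)

```text
time_s: 11.65
position: [0.5007, -0.1074, 0.0625]
orientation: [0.707, 0.707, 0.0, 0.0]
ft_force: [0.9, -0.5, -1.2]
grip_width: 0.449
```

Nothing is blocking it now: it has passed the earlier catch point with no force. Continuing in steps.

Request:
play_rows(
  deltas=[
    [[1,0,0.012,0,0,0,0],[1,0,0.012,0,0,0,0],[1,0,0.012,0,0,0,0],[1,0,0.012,0,0,0,0],[1,0,0,0,0,0,0]],
  ],
)

```text
time_s: 12.07
position: [0.5127, -0.1074, 0.0625]
orientation: [0.707, 0.707, 0.0, 0.0]
ft_force: [1.3, -0.5, -1.5]
grip_width: 0.449
```

Request:
play_rows(
  deltas=[
    [[1,0,0.012,0,0,0,0],[1,0,0.012,0,0,0,0],[1,0,0.012,0,0,0,0],[1,0,0.012,0,0,0,0],[1,0,0.012,0,0,0,0],[1,0,0,0,0,0,0]],
  ],
)

```text
time_s: 12.57
position: [0.5277, -0.1074, 0.0625]
orientation: [0.707, 0.707, 0.0, 0.0]
ft_force: [-0.1, 0.5, -1.1]
grip_width: 0.449
```

Request:
play_rows(
  deltas=[
    [[1,0,0.012,0,0,0,0],[1,0,0.012,0,0,0,0],[1,0,0.012,0,0,0,0],[1,0,0.012,0,0,0,0],[1,0,0,0,0,0,0]],
  ],
)

```text
time_s: 12.98
position: [0.5397, -0.1074, 0.0625]
orientation: [0.707, 0.707, 0.0, 0.0]
ft_force: [1.1, -0.1, -2.1]
grip_width: 0.445
```

Request:
play_rows(
  deltas=[
    [[1,0,0.01,0,0,0,0],[1,0,0.01,0,0,0,0],[1,0,0.01,0,0,0,0],[1,0,0,0,0,0,0]],
  ],
)

```text
time_s: 13.32
position: [0.547, -0.1074, 0.0625]
orientation: [0.707, 0.707, 0.0, 0.0]
ft_force: [-0.6, -0.6, -1.7]
grip_width: 0.448
```

Request:
play_rows(
  deltas=[
    [[1,0,0.01,0,0,0,0],[1,0,0.01,0,0,0,0],[1,0,0.01,0,0,0,0],[1,0,0,0,0,0,0]],
  ],
)

```text
time_s: 13.65
position: [0.5545, -0.1074, 0.0625]
orientation: [0.707, 0.707, 0.0, 0.0]
ft_force: [1.1, 0.1, -2.3]
grip_width: 0.457
```

Request:
play_rows(
  deltas=[
    [[1,0,0.008,0,0,0,0],[1,0,0.008,0,0,0,0],[1,0,0.008,0,0,0,0],[1,0,0,0,0,0,0]],
  ],
)

```text
time_s: 13.98
position: [0.5593, -0.1081, 0.0622]
orientation: [0.708, 0.706, -0.001, -0.0]
ft_force: [-2.5, -1.5, -1.3]
grip_width: 0.45
```

Request:
play_rows(
  deltas=[
    [[1,0,0.008,0,0,0,0],[1,0,0.008,0,0,0,0],[1,0,0.008,0,0,0,0],[1,0,0,0,0,0,0]],
  ],
)

```text
time_s: 14.32
position: [0.5668, -0.108, 0.0625]
orientation: [0.708, 0.706, 0.0, 0.001]
ft_force: [-0.4, -3.1, -2.7]
grip_width: 0.454
```

Request:
play_rows(
  deltas=[
    [[0.3,0,0,0,0,0,0],[0,0,0,0,0,0,0],[0,0,0,0,0,0,0],[0,0,0,0,0,0,0],[0,0,0,-0.06,0,0,0],[0,0,0,-0.07,0,0,0],[0,0,0,-0.07,0,0,0],[1,0,-0.09,0,0,0,0],[1,0,-0.09,0,0,0,0],[1,0,-0.088,0,0,0,0],[1,0,0,0,0,0,0]],
  ],
)

```text
time_s: 15.23
position: [0.4945, -0.1075, 0.1121]
orientation: [0.708, 0.706, -0.001, -0.002]
ft_force: [-1.7, -0.4, -0.0]
grip_width: 0.72
```

Request:
play_rows(
  deltas=[
    [[1,0,0,0,0,0,0],[1,0,0,0,0,0,0],[1,0,0,0.06,0,0,0],[1,0,0,0.07,0,0,0],[1,0,0,0.06,0,0,0],[1,0,0,0,0,0,0]],
  ],
)

```text
time_s: 15.73
position: [0.4985, -0.1069, 0.0627]
orientation: [0.707, 0.707, -0.001, -0.001]
ft_force: [-0.4, 0.3, 0.1]
grip_width: 0.263
```

```bash
python3 - <<'E'
from h import *
o=bot.get_obs();print(o['ft_force'],o['position'],o['grip_width'],R.from_quat(o['orientation']).as_matrix().round(4)[:,1])
a=snap('wrist','w6.png');s=snap('side','s6.png')
W=np.zeros((600,800,3),np.uint8);W[:,:420]=cv2.resize(a[100:380,180:376],(420,600));W[:300,420:800]=cv2.resize(s[210:285,280:375],(380,300),interpolation=cv2.INTER_CUBIC)
cv2.imwrite('pics/m6.png',W)
E
```

```text
[-0.4045525   0.29677364  0.05678141] [ 0.49854659 -0.10689879  0.06270025] 0.26349901594856245 [ 1.0e+00 -3.0e-04 -2.9e-03]
```

View pics/m6.png

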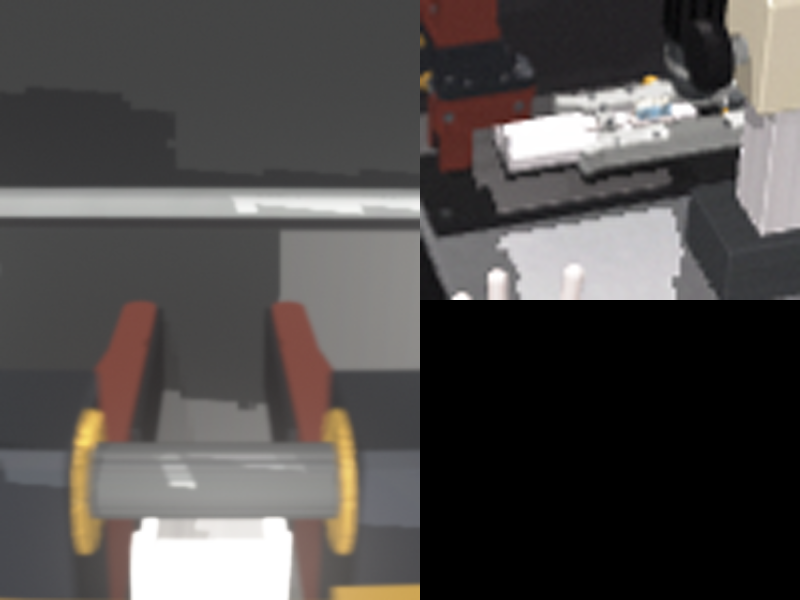

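The carrier is flat in the guides with its tail tab ahead of the closing fingers. I'll finish closing, then approach the tab.

Request:
play_rows(
  deltas=[
    [[1,0,0,0,0,0,0],[1,0,0,0,0,0,0],[1,0,0,0,0,0,0],[1,0,0,0,0,0,0],[1,0,0.02,0,0,0,0],[1,0,0.02,0,0,0,0],[1,0,0.02,0,0,0,0],[1,0,0.02,0,0,0,0],[1,0,0,0,0,0,0]],
  ],
)

```text
time_s: 16.58
position: [0.5203, -0.1073, 0.065]
orientation: [0.707, 0.707, 0.0, 0.001]
ft_force: [-0.5, -0.1, -0.6]
grip_width: 0.01
```

Request:
play_rows(
  deltas=[
    [[1,0,0.008,0,0,0,0],[1,0,0.008,0,0,0,0],[1,0,0.008,0,0,0,0],[1,0,0,0,0,0,0]],
  ],
)

```text
time_s: 16.92
position: [0.5251, -0.1074, 0.0649]
orientation: [0.708, 0.707, 0.0, 0.0]
ft_force: [-0.4, 0.1, -0.5]
grip_width: 0.004
```

Request:
play_rows(
  deltas=[
    [[1,0,0.008,0,0,0,0],[1,0,0.008,0,0,0,0],[1,0,0.008,0,0,0,0],[1,0,0,0,0,0,0]],
  ],
)

```text
time_s: 17.25
position: [0.5291, -0.1076, 0.0645]
orientation: [0.708, 0.707, -0.001, -0.001]
ft_force: [-4.3, 0.2, 2.0]
grip_width: 0.002
```

Request:
play_rows(
  deltas=[
    [[1,0,0.008,0,0,0,0],[1,0,0.008,0,0,0,0],[1,0,0,0,0,0,0]],
  ],
)

```text
time_s: 17.5
position: [0.5339, -0.1075, 0.0645]
orientation: [0.708, 0.707, -0.001, -0.001]
ft_force: [-3.0, -0.5, -1.3]
grip_width: 0.008
```

Request:
play_rows(
  deltas=[
    [[1,0,0.008,0,0,0,0],[1,0,0.008,0,0,0,0],[1,0,0,0,0,0,0]],
  ],
)

```text
time_s: 17.75
position: [0.5392, -0.1074, 0.0648]
orientation: [0.707, 0.707, 0.0, 0.0]
ft_force: [-3.2, -0.5, -0.9]
grip_width: 0.008
```

Request:
play_rows(
  deltas=[
    [[1,0,0.006,0,0,0,0],[1,0,0.006,0,0,0,0],[1,0,0,0,0,0,0]],
  ],
)

```text
time_s: 18.0
position: [0.5423, -0.1074, 0.0649]
orientation: [0.707, 0.707, 0.0, 0.0]
ft_force: [-2.7, 1.0, -1.4]
grip_width: 0.008
```

Request:
play_rows(
  deltas=[
    [[1,0,0.006,0,0,0,0],[1,0,0.006,0,0,0,0],[1,0,0,0,0,0,0]],
  ],
)

```text
time_s: 18.25
position: [0.5453, -0.1075, 0.065]
orientation: [0.707, 0.707, 0.0, 0.0]
ft_force: [-2.1, -0.7, -1.3]
grip_width: 0.005
```

Request:
play_rows(
  deltas=[
    [[1,0,0.006,0,0,0,0],[1,0,0.006,0,0,0,0],[1,0,0,0,0,0,0]],
  ],
)

```text
time_s: 18.5
position: [0.5483, -0.1075, 0.065]
orientation: [0.707, 0.707, 0.0, 0.0]
ft_force: [-1.9, 0.1, -1.5]
grip_width: 0.001
```

Request:
play_rows(
  deltas=[
    [[1,0,0.006,0,0,0,0],[1,0,0.006,0,0,0,0],[1,0,0,0,0,0,0]],
  ],
)

```text
time_s: 18.75
position: [0.5509, -0.1075, 0.0649]
orientation: [0.708, 0.707, -0.0, -0.0]
ft_force: [-4.0, -1.2, -1.7]
grip_width: 0.007
```

Request:
play_rows(
  deltas=[
    [[1,0,0.006,0,0,0,0],[1,0,0,0,0,0,0]],
  ],
)

```text
time_s: 18.92
position: [0.5518, -0.1075, 0.0647]
orientation: [0.708, 0.707, -0.0, -0.0]
ft_force: [-4.9, -0.5, -0.8]
grip_width: 0.006
```

Request:
play_rows(
  deltas=[
    [[1,0,0.006,0,0,0,0],[1,0,0,0,0,0,0]],
  ],
)

```text
time_s: 19.08
position: [0.5519, -0.1075, 0.0645]
orientation: [0.708, 0.707, -0.001, -0.002]
ft_force: [-9.0, -0.3, 1.3]
grip_width: 0.005
```

Request:
play_rows(
  deltas=[
    [[1,0,0.006,0,0,0,0],[1,0,0,0,0,0,0]],
  ],
)

```text
time_s: 19.25
position: [0.552, -0.1075, 0.0645]
orientation: [0.708, 0.706, -0.002, -0.003]
ft_force: [-12.6, 0.5, 7.5]
grip_width: 0.002
```

Request:
play_rows(
  deltas=[
    [[1,0,0.006,0,0,0,0],[1,0,0,0,0,0,0],[1,0,0,0,0,0,0]],
  ],
)

```text
time_s: 19.5
position: [0.5521, -0.1075, 0.0645]
orientation: [0.708, 0.706, -0.003, -0.004]
ft_force: [-16.7, 0.7, 12.0]
grip_width: 0.005
```

Request:
play_rows(
  deltas=[
    [[1,0,0.003,0,0,0,0],[1,0,0,0,0,0,0],[1,0,0,0,0,0,0]],
  ],
)

```text
time_s: 19.75
position: [0.5521, -0.1075, 0.0645]
orientation: [0.708, 0.706, -0.003, -0.004]
ft_force: [-18.4, 1.6, 14.6]
grip_width: 0.001
```

Rigid at TCP x = 0.552: about 18 N with no further travel, after the pin's rise over the last 3 mm. I'll back off straight, then lift and retreat.

Request:
play_rows(
  deltas=[
    [[1,0,-0.01,0,0,0,0],[1,0,-0.01,0,0,0,0],[1,0,-0.02,0,0,0,0],[1,0,-0.03,0,0,0,0],[1,0,-0.06,0,0,0,0],[1,0,-0.06,0,0,0,0],[1,0,0,-0.1,0,0,0],[1,0,0,-0.1,0,0,0],[1,0,0,-0.1,0,0,0],[1,0,0,-0.1,0,0,0],[1,0,0,-0.1,0,0,0],[1,0,0,0,0,0,0]],
  ],
)

```text
time_s: 20.75
position: [0.5135, -0.1079, 0.195]
orientation: [0.708, 0.707, 0.004, 0.004]
ft_force: [0.6, -0.4, -0.0]
grip_width: 0.004
```

Request:
play_rows(
  deltas=[
    [[1,0.1,0,0,0,0,0],[1,0.1,0,0,0,0,0],[1,0.1,0,0,0,0,0],[1,0.1,0.05,0,0,0,0],[1,0.1,0.05,0,0,0,0],[1,0.1,0.1,0,0,0,0],[1,0.1,0.1,0,0,0,0],[1,0,0.1,0,0,0,0],[1,0,0,0,0,0,0],[1,0,0,0,0,0,0],[1,0,0,0,0,0,0]],
  ],
)

```text
time_s: 21.67
position: [0.6095, 0.0667, 0.1894]
orientation: [0.708, 0.706, -0.0, -0.0]
ft_force: [-1.3, 0.3, 0.3]
grip_width: 0.005
```

```bash
python3 - <<'E'
from h import *
o=bot.get_obs();print(o['ft_force'],o['position'],o['grip_width'])
c=cam('wrist');a=snap('wrist','w7.png');s=snap('side','s7.png');t=snap('top','t7.png')
W=np.zeros((600,800,3),np.uint8);W[:,:440]=cv2.resize(a[60:360,0:220],(440,600));W[:288,440:800]=cv2.resize(s[210:282,280:370],(360,288),interpolation=cv2.INTER_CUBIC)
W[290:590,440:800]=cv2.resize(t[130:230,180:300],(360,300),interpolation=cv2.INTER_CUBIC)
cv2.imwrite('pics/m7.png',W)
c0=cam('top')
for f in('top0.png','t7.png'):
    print(carrier(cv2.imread('pics/'+f),c0,243,225,.012,140)[1])
E
```

```text
[-1.2702475   0.31310544  0.26767605] [0.60952672 0.06665438 0.18937843] 0.005054614882332563
((0.49393218755722046, 0.1971883624792099), (0.043742261826992035, 0.15196149051189423), 86.5149917602539)
((0.49391454458236694, 0.19706910848617554), (0.044319067150354385, 0.15199412405490875), 86.4376220703125)
```

View pics/m7.png

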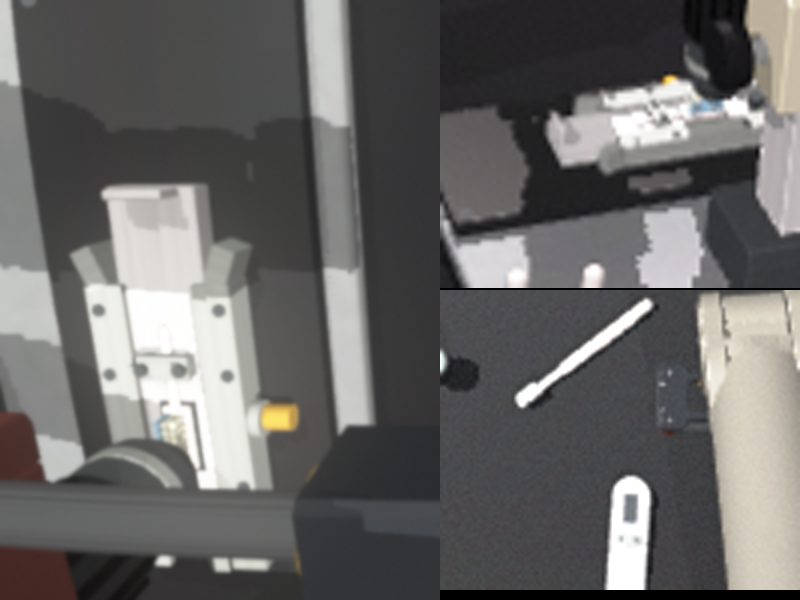

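The carrier lies flat under the lips, tail edge at about (158,187) in the crop, with the brush just before the lens. The empty carrier has not moved. Now a tail position check that it did not spring back.

```bash
python3 - <<'E'
from h import *
c=cam('wrist')
p=lambda n,u,v,z:print(n,onz(c,u/2,60+v/2,z).round(4))
p('tail corner',208,185,.047);p('tab top outer',140,186,.061)
for u,v in((98,310),(110,374),(219,310),(227,375)):p('rail scr',u,v,.053)
E
```

```text
tail corner [ 0.562  -0.0831  0.047 ]
tab top outer [ 0.5607 -0.105   0.061 ]
rail scr [ 0.615  -0.1384  0.053 ]
rail scr [ 0.645  -0.1381  0.053 ]
rail scr [ 0.6151 -0.0818  0.053 ]
rail scr [ 0.6449 -0.0821  0.053 ]
```

```bash
python3 -c "
from plant import bot
print(bot.finish_job())"
```

```text
the job is handed in; nothing more can be done
None
```

The loaded carrier is in the microscope, pushed home against the end stop, and the job is handed in at about 22 s. No verdict was reported.

**What I did**
- I gripped the loaded carrier behind its clamp bar and fed it nose first between the guides.
- The first feed was blocked about 30 mm past the mouth, at 14 N. The carrier sat about 4.5 mm off the guides' centreline, so I backed off, let it settle flat on the stage, re-gripped it and shifted it sideways. It then went in freely and passed the sprung ball.
- I released it and pushed the tab with closed fingers, against about 3 N of drag. The force rose a little over the last 3 mm, as the pin would cause. It then went rigid at TCP x = 0.552, where I pressed to 18 N with no further travel.

**Last checks**
- **Seating:** the tail measured at x = 0.562, where the fingers left it, so it has not sprung back by more than about 1 mm.
- **Position:** the carrier lies flat under the guide lips.
- **Robot:** clear of everything; the wrist force read about 1 N.
- **Empty carrier:** unmoved to within 0.2 mm.

**Not directly confirmed**
- **Switch pin:** I could not see it; that it is held in follows only from the forces and the tail position.
- **Measured centreline:** my first estimate of the guides' centreline (y about -0.111) disagreed with the final feed line (-0.1075), and this probably caused the first block.
- **Vertical force:** at full push the tool also read about 15 N upward, which I put down to arm compliance.
- **Other objects:** I did not re-measure the other items on the desk at the end.

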